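# Set out the ingredients for two dishes

## Task

Set out the ingredients for tonight's two dishes from the stock in the middle of the worktop: on the rectangular baking tray the large onion, the short wide tin and the garlic bulb; in the round baking tin the small onion and the tall slim tin. Set each one down, without dropping it, so that it rests on the flat bottom beside the others, not on a rim or on another thing, with the tins standing upright; leave the tomato, the half lemon and the spice jar where they are.

Things in the scene. Friction and masses are not known exactly. Their poses are not given: they have to be found in the camera images.
- onion_large: Loose, somewhere in the stock in the middle of the worktop. The large onion: a round brown-skinned bulb 66 mm across and about 61 mm high (plus a thin dry tip of 10 mm), standing on its small flat root end (30 mm across). Origin in the middle of the bulb, at its widest level, 30 mm above the root end; z points to the neck. 120 to 210 g.
- onion_small: Loose, somewhere in the stock in the middle of the worktop. The small onion: same kind and colour, only 44 mm across and about 41 mm high (plus a thin tip of 10 mm), standing on its root end (20 mm across). Origin in the middle at its widest level, 20 mm above the root end; z to the neck. 35 to 65 g.
- garlic: Loose, somewhere in the stock in the middle of the worktop. The garlic bulb: whitish, ribbed with cloves, 50 mm across, 38 mm high, with a thin stalk (11 mm thick) that rises to 57 mm, standing on its flat root end (28 mm across). Origin in the middle at its widest level, 18 mm above the root end; z along the stalk. 35 to 65 g.
- tin_short: Loose, somewhere in the stock in the middle of the worktop. The short wide food tin: upright steel cylinder, 65 mm diameter, 52 mm high, pale label with a red band (both tins alike). Origin at the centre of its underside, z up. 140 to 250 g.
- tin_tall: Loose, somewhere in the stock in the middle of the worktop. The tall slim food tin: upright steel cylinder, 53 mm diameter, 90 mm high, pale label with a red band. Origin at the centre of its underside, z up. 155 to 275 g.
- baking_tray: The rectangular shallow aluminium baking tray, fixed on the worktop to the left or right of the stock. 250 mm long along its x, 180 mm wide along its y, sides 22 mm high (25 mm over the rolled edge) and 4 mm thick, flat bottom 242 by 172 mm inside, bottom 2.5 mm thick. Origin under its centre, on the worktop.
- round_tin: The round shallow aluminium baking tin, fixed on the worktop on the other side of the stock. 206 mm across at the rim, rim 28 mm high (31 mm over the rolled edge), walls 4 mm thick and slightly flared, flat bottom 186 mm across inside and 2.5 mm thick. Origin under its centre, on the worktop.
- tomato: Loose, somewhere in the stock in the middle of the worktop. Bystander, to be left alone: a tomato, 62 mm across and 46 mm high. Origin in its middle, 22 mm above its underside.
- half_lemon: Loose, somewhere in the stock in the middle of the worktop. Bystander, to be left alone: half a lemon lying on its cut face, 55 mm across and 37 mm high. Origin at the centre of the cut face, underneath.
- spice_jar: Loose, somewhere in the stock in the middle of the worktop. Bystander, to be left alone: a small spice jar with a black screw cap, 45 mm diameter and 76 mm high, upright. Origin at the centre of its underside.
Things that resemble listed ones, but are neither listed nor needed, are in the scene too. Leave any pink or purple look-alike of the onion_large alone.

How it is judged:
By the outcome, as a careful person would: the job done as asked, in the order asked, and still so for the second after the job is handed in, with the robot touching nothing.
It also fails if it takes over 120 s, if anything falls off the work surface, if the arm or the gripper's body presses on something with over 40 N, if the wrist force passes 120 N, or if a joint passes its speed limit or range.

## Robot

A 6-joint arm with a two-finger parallel gripper is mounted at the origin on the work surface. World frame = base frame: x ahead of the robot, y to its left, z up, the work surface at z = 0. Lengths are in m, angles in rad, forces in N, time in s.
With the tool pointing down it reaches from about 0.425 to 0.95 m from the base axis. Payload 3.5 kg.
Tool frame: the origin (TCP) lies midway between the tips of the shut fingers; the grasp point (between the pads) lies 19 mm behind it (ctrl.pinch_z is the distance from the TCP to the grasp point, in m); z points along the fingers, y is the line along which they close (so a half turn about z gives the same grasp; the last joint's range is limited). The gripper opens to 85 mm and grips with 20 to 120 N. Pads are 22 mm wide; open, the fingers measure 114 mm over their backs; the gripper's body (76 mm by 85 mm) begins 54 mm behind the grasp point. The pads swing forward as they close: fully open they stand 13 mm farther back than shut.
Start: joints at [-1.276, 0.286, 1.577, -0, 1.279, -0.15], TCP at [0.29, -0.609, 0.231] pointing down, gripper open.
Joint ranges: [-2.77, 2.77], [-0.9, 2.22], [0.21, 2.48], [-1.53, 4.67], [0.24, 2.81], [-2.84, 2.84]. Speed limits (rad/s): [2.79, 2.79, 3.14, 3.14, 3.14, 3.14].

## Interface

Orientations are given as a unit quaternion [x, y, z, w].
In Python, from plant import get_state, viewer, sign_off, ctrl gives the robot as it stands. The module is installed in compiled form; this text tells all that it offers.
- The arm moves only by the shell command python3 -m handwheel 'ROWS' [FORCE]. ROWS is JSON, a list that holds one entry, the list of rows, each a list of 5 numbers: the finger opening in m, from 0 to 0.0854, then the shift along the tool's x, y, z in m, then the turn about the tool's z in degrees. In form: [[[claw, x, y, z, spin], ...]]. A call has 1 to 12 rows; each row shifts and turns the commanded pose from where the row before left it, along the tool's axes as they then stand; what a row does not reach is not made up. A row lasts 1/12 s, in which the tool goes at most 41.7 mm and 7.16 degrees, less where a joint would pass 70% of its speed; a pose out of reach is approached as far as the arm can. A call is refused whole if a number of a shift passes 0.0417 or a number of a turn 7.16, either way. A call with a gripper value outside its range is refused whole. The fingers move at their own pace and stop on an object; FORCE is the grip in N (left out, the last holds). Time passes only in rows, so rows that do not move let the fingers close. It gives the time, the measured TCP pose, the force, the opening and the grip force at its end, in the units of the state.
- get_state(): the state, without advancing time (a new reading comes with each control period).
- viewer.read_camera(name): name is "side" or "top" or "wrist"; returns the picture (400x640x3 uint8, blue, green, red); there is no depth.
- viewer.camera_params(name): a dict with "fov_y" (degrees; the focal length in pixels is half the picture's height over the tangent of half this angle, whatever the lens; pixels are square), "cx", "cy" (the principal point, pixels), "xyz" and "attitude" of the camera in the world; the wrist camera has in their place "hand_eye" (4x4, takes a point from camera to tool coordinates, whose origin is the TCP and whose axes are the flange's). Camera axes: x right, y up, looking along -z (the intrinsics and any distortion apply to the point x, -y, -z); pixel columns grow to the right and rows downward; lengths in m; the calibration is good to about 2 mm. A picture is of the moment at which its call begins: read the wrist's pose just before it. camera_params takes no time and is no camera call.
- sign_off(): hands the job in; it is judged then, once.
Trained networks look in the newest picture that a camera, given by its name, has taken for a name from the list of things; names that differ only in an ending like _2 or _b are one class to them, and where a whole thing is asked for, a point or a joint stands for the part that bears it (a point fixed in the world has none). Each returns a list of dicts, best first, with "confidence" (0 to 1); they miss things now and then, are a little off and sometimes report something else, mostly with a low value. They report only what shows in the picture. A call takes as long as a camera call. They do not tell look-alikes from the thing itself.
- viewer.look_for(camera, name): "extent" ([left, top, width, height] as shares, 0 to 1, of the picture: columns of its width, rows of its height, round what is visible of it).
- viewer.outline_of(camera, name): "mask" (400x640 bool, what is visible of it) and "extent" ([left, top, width, height] as shares, 0 to 1, of the picture: columns of its width, rows of its height, round what is visible of it).
- viewer.pinpoint(camera, name): "xy" ([column, row] as shares, 0 to 1, of the picture: columns of its width, rows of its height: a listed point, or the origin of a listed thing).
The state is a dict: "time": time; "qpos": joint angles; "dq": joint speeds; "joint_efforts": joint torques, N m; "eef_pos": TCP position; "tcp_rot": TCP orientation; "contact_force": force on the tool from outside, world axes, zero at the start; "wrist_torque": the same for the moment, N m; "opening": opening from 0.0 (shut) to 1.0 (fully open); "finger_force": force on a finger pad.
Only numpy, scipy, OpenCV 4.12 (cv2) and the standard library are available. Lean on these libraries where they do the work, as an engineer would, in place of code of your own. Each camera call takes 0.05 s, during which the arm holds its last target. There are 200 camera calls.

## Working session

There is one attempt and no reset: what is moved stays moved. The work goes in short steps, Python scripts to look and compute and a shell command to move; the robot and the scene stay as the last step left them, time stands still between calls to the robot, and variables do not carry over. Pictures are saved under pics/ and viewed, at most 14 in all, crops included, and the job is handed in when it is done.

```bash
mkdir -p pics; cat > h.py <<'E'
import numpy as np, cv2
from plant import get_state, viewer, ctrl
from scipy.spatial.transform import Rotation as R
def params(c): 
    return viewer.camera_params(c)
def att(a):
    a=np.array(a,float)
    return a if a.shape==(3,3) else R.from_quat(a).as_matrix()
E
python3 - <<'E'
from h import *
for c in ("top","side","wrist"):
    print(c,params(c)); cv2.imwrite(f"pics/{c}0.png",viewer.read_camera(c))
print(get_state(), ctrl.pinch_z)
E
```

```text
top {'fov_y': 43.38498456133611, 'cx': 323.84802098646304, 'cy': 208.33605580410475, 'xyz': array([0.40785403, 0.00981618, 1.35624605]), 'attitude': array([ 0.02484915, -0.02496525, -0.69993762,  0.71333483])}
side {'fov_y': 44.667331784362275, 'cx': 317.34049095124635, 'cy': 209.0328112170093, 'xyz': array([0.47727664, 0.76457723, 0.70606206]), 'attitude': array([-0.01236683,  0.4163524 ,  0.9091036 , -0.0053283 ])}
wrist {'fov_y': 58.955378673674495, 'cx': 321.11626086770997, 'cy': 197.5666672924539, 'hand_eye': array([[ 7.55848187e-05,  9.57844405e-01,  2.87287470e-01,
         7.45509328e-02],
       [ 9.99999535e-01,  2.03835862e-04, -9.42706701e-04,
        -3.63775726e-04],
       [-9.61525828e-04,  2.87287407e-01, -9.57843944e-01,
        -1.42199779e-01],
       [ 0.00000000e+00,  0.00000000e+00,  0.00000000e+00,
         1.00000000e+00]])}
{'time': 0.15, 'qpos': array([-1.27598715e+00,  2.87016755e-01,  1.57783599e+00, -2.12285700e-05,
        1.27859920e+00, -1.49996903e-01]), 'dq': array([-2.82280041e-04, -2.14988168e-03, -3.94918647e-03, -8.19054901e-04,
       -8.88551004e-05, -8.87208164e-04]), 'joint_efforts': array([ 1.33722597e-05, -4.06604147e+01, -2.93142647e+01, -2.10084559e-04,
        3.91288195e-03,  8.74223680e-07]), 'eef_pos': array([ 0.29031523, -0.60881427,  0.2302311 ]), 'tcp_rot': array([ 9.75369120e-01,  2.20577006e-01, -7.73879610e-05, -9.26471984e-04]), 'contact_force': array([ 0.02914599, -0.10332022,  0.05312174]), 'wrist_torque': array([-0.01976678,  0.00409848, -0.03393382]), 'finger_force': 0.0, 'opening': 0.9980375271052472} 0.0187
```

```bash
cat >> h.py <<'E'
H={'onion_large':.03,'onion_small':.02,'garlic':.018,'tin_short':0,'tin_tall':0,'baking_tray':0,'round_tin':0,'tomato':.022,'half_lemon':0,'spice_jar':0}
def ray(c,px):
    p=params(c); f=200/np.tan(np.radians(p['fov_y']/2))
    d=np.array([(px[0]-p['cx'])/f,-(px[1]-p['cy'])/f,-1])
    if c=='wrist':
        s=get_state(); T=np.eye(4); T[:3,:3]=R.from_quat(s['tcp_rot']).as_matrix(); T[:3,3]=s['eef_pos']
        M=T@np.array(p['hand_eye']); return M[:3,3],M[:3,:3]@d
    return np.array(p['xyz']),att(p['attitude'])@d
def hit(c,px,z):
    o,d=ray(c,px); return (o+d*(z-o[2])/d[2])[:3]
def proj(c,P):
    p=params(c); f=200/np.tan(np.radians(p['fov_y']/2))
    q=att(p['attitude']).T@(np.array(P)-p['xyz']); return p['cx']-f*q[0]/q[2],p['cy']+f*q[1]/q[2]
E
python3 - <<'E'
from h import *
for c in ("top","side"):
  viewer.read_camera(c)
  for n in H:
    for r in viewer.pinpoint(c,n)[:4]:
      px=np.array(r['xy'])*[640,400]
      print(c,n,round(r['confidence'],2),px.round(),hit(c,px,H[n]).round(3)[:2])
E
```

```text
top onion_large 0.69 [328. 194.] [0.54  0.001]
top onion_large 0.65 [337. 149.] [ 0.661 -0.023]
top onion_large 0.59 [345. 266.] [ 0.351 -0.047]
top onion_small 0.78 [282. 140.] [0.683 0.126]
top garlic 0.83 [372. 147.] [ 0.67  -0.115]
top garlic 0.7 [281. 187.] [0.557 0.125]
top tin_short 0.78 [368. 188.] [ 0.561 -0.108]
top tin_short 0.34 [208. 204.] [0.51  0.324]
top tin_tall 0.57 [326. 226.] [0.456 0.005]
top tin_tall 0.3 [208. 208.] [0.499 0.323]
top baking_tray 0.65 [206. 206.] [0.503 0.33 ]
top round_tin 0.8 [454. 198.] [ 0.539 -0.341]
top tomato 0.57 [277. 223.] [0.459 0.133]
top half_lemon 0.87 [370. 233.] [ 0.44  -0.116]
top spice_jar 0.84 [280. 184.] [0.567 0.132]
side onion_large 0.77 [390. 197.] [ 0.348 -0.06 ]
side onion_large 0.75 [244. 214.] [ 0.659 -0.003]
side onion_large 0.71 [301. 215.] [ 0.539 -0.001]
side onion_large 0.47 [341. 224.] [0.456 0.029]
side onion_small 0.88 [229. 263.] [0.673 0.127]
side garlic 0.58 [249. 186.] [ 0.664 -0.115]
side tin_short 0.62 [295. 196.] [ 0.559 -0.101]
side tin_tall 0.98 [342. 221.] [ 0.453 -0.016]
side tin_tall 0.29 [250. 187.] [ 0.667 -0.132]
side baking_tray 0.95 [319. 361.] [0.497 0.326]
side round_tin 0.94 [307. 140.] [ 0.539 -0.337]
side tomato 0.57 [345. 262.] [0.45  0.126]
side half_lemon 0.68 [286. 270.] [0.564 0.128]
side half_lemon 0.42 [347. 190.] [ 0.438 -0.121]
side half_lemon 0.28 [297. 194.] [ 0.554 -0.109]
side spice_jar 0.58 [289. 270.] [0.558 0.128]
```

View pics/top0.png

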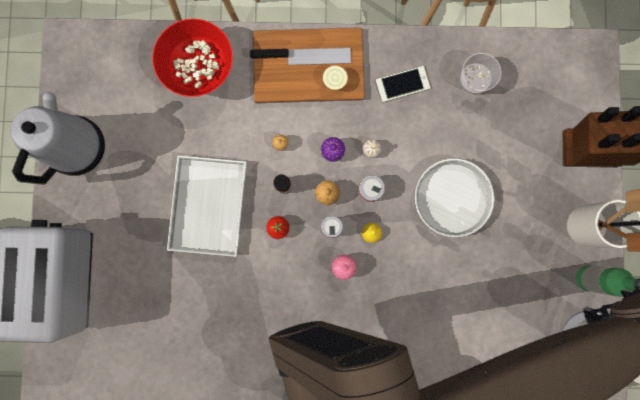

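View pics/side0.png

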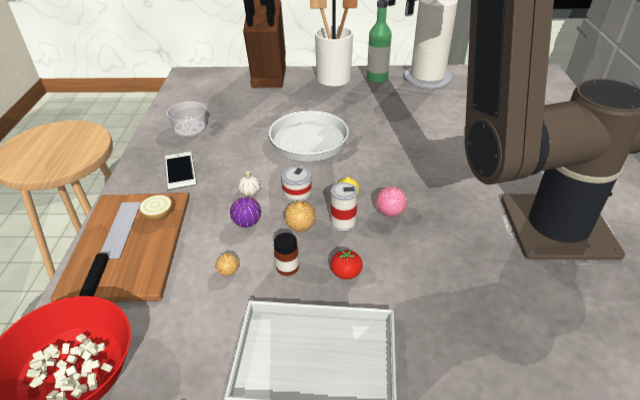

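Top view: tray at (206,206) and round tin at (454,198). Brown onions are at (328,194) and (281,142), garlic at (372,148), short tin at (371,188) and tall tin at (331,227). The purple (333,149) and pink (344,267) onions are look-alikes. The side view agrees. I'll square the tool to the world axes and look from above the stock.

```bash
python3 -m handwheel '[[[0.085,0,0,0,6.4],[0.085,0,0,0,6.4],[0.085,0,0,0,6.4],[0.085,0,0,0,6.3],[0.085,0.0156,-0.038,0,0],[0.085,0.0156,-0.038,0,0],[0.085,0.0156,-0.038,0,0],[0.085,0.0156,-0.038,0,0],[0.085,0.0156,-0.038,0,0],[0.085,0.0156,-0.038,0,0],[0.085,0.0156,-0.038,0,0],[0.085,0.0156,-0.038,0,0]]]' 60
python3 -m handwheel '[[[0.085,0.0156,-0.038,0,0],[0.085,0.0156,-0.038,0,0],[0.085,0.0156,-0.038,0,0],[0.085,0.0156,-0.038,0,0],[0.085,0.0156,-0.038,0,0],[0.085,0.0156,-0.038,0,0],[0.085,0.0156,-0.038,0,0],[0.085,0.0156,-0.038,0,0],[0.085,0,0,0,0],[0.085,0,0,0,0],[0.085,0,0,0,0]]]'
cat > look.py <<'E'
from h import *
import sys
# centres from wrist: outline centroid not used; pinpoint at origin height
s=get_state(); print(s['eef_pos'].round(4),s['tcp_rot'].round(3),s['opening'])
im=viewer.read_camera('wrist'); cv2.imwrite(sys.argv[1],im)
for n in sys.argv[2:]:
  for r in viewer.pinpoint('wrist',n)[:3]:
    px=np.array(r['xy'])*[640,400]; print('P',n,round(r['confidence'],2),px.round(),hit('wrist',px,H[n]).round(4)[:2])
E
python3 look.py pics/w1.png onion_large tin_short garlic onion_small tin_tall
```

```text
time: 2.25
eef_pos: [0.4157, -0.3035, 0.2316]
tcp_rot: [1.0, -0.0, 0.0, 0.0]
contact_force: [1.4, 0.7, 0.3]
opening: 0.995
finger_force: 0.0
time: 3.17
eef_pos: [0.5401, -0.0013, 0.2313]
tcp_rot: [1.0, 0.0, -0.0, 0.0]
contact_force: [-0.1, -0.9, -0.3]
opening: 0.994
finger_force: 0.0
[ 0.5401 -0.0013  0.2313] [ 1.  0. -0.  0.] 0.9939140064708433
P onion_large 0.76 [321. 167.] [ 0.5433 -0.0013]
P onion_large 0.74 [334.  38.] [ 0.6602 -0.0138]
P onion_large 0.57 [359. 332.] [ 0.3503 -0.0452]
P tin_short 0.85 [426. 149.] [ 0.5557 -0.1136]
P garlic 0.95 [447.  29.] [ 0.6688 -0.1178]
P onion_small 0.67 [174.  18.] [0.6782 0.1305]
P tin_tall 0.74 [330. 238.] [ 0.4545 -0.012 ]
P tin_tall 0.49 [173.  19.] [0.6814 0.1398]
```

View pics/w1.png

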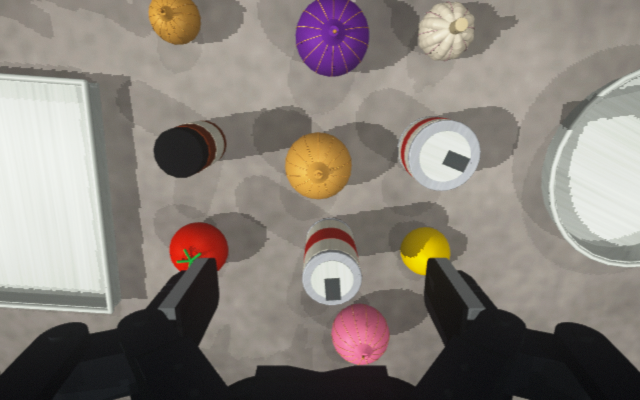

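Wrist view: the brown onion is at (320,166), between the purple one and the tall tin. The short tin's top is at (444,155), the tall tin's top at (332,278), and the garlic at (446,31). Next I'll grasp the onion and work out tin and tray positions.

```bash
python3 - <<'E'
from h import *
print('short',hit('wrist',(444,155),.052),'tall',hit('wrist',(332,278),.09))
viewer.read_camera('top')
for n in ('baking_tray','round_tin'):
  r=viewer.outline_of('top',n)[0]; m=r['mask'].astype(np.uint8)
  c=max(cv2.findContours(m,0,1)[0],key=cv2.contourArea).reshape(-1,2)
  P=np.array([hit('top',p,.025 if n[0]=='b' else .03)[:2] for p in c],np.float32)
  print(n,cv2.minAreaRect(P),cv2.minEnclosingCircle(P))
E
python3 -m handwheel '[[[0.085,0.002,0,0.04,0],[0.085,0,0,0.04,0],[0.085,0,0,0.04,0],[0.085,0,0,0.04,0],[0.085,0,0,0.03,0],[0.085,0,0,0.02,0],[0.085,0,0,0.016,0],[0.085,0,0,0,0],[0.05,0,0,0,0],[0.05,0,0,0,0],[0.05,0,0,0,0],[0.05,0,0,0,0]]]' 50
python3 -m handwheel '[[[0.05,0,0,0,0],[0.05,0,0,0,0],[0.05,0,0,0,0],[0.05,0,0,0,0],[0.05,0,0,0,0]]]'
```

```text
short [ 0.558443   -0.11450106  0.052     ] tall [ 0.45398899 -0.01141194  0.09      ]
baking_tray ((0.50358647108078, 0.32244694232940674), (0.1860225796699524, 0.2554408311843872), 86.04546356201172) ((0.5024942755699158, 0.3212677240371704), 0.15313076972961426)
round_tin ((0.536668062210083, -0.3310964107513428), (0.20741692185401917, 0.20711272954940796), 41.725032806396484) ((0.5374173521995544, -0.33176884055137634), 0.10623440146446228)
time: 4.62
eef_pos: [0.5436, -0.0016, 0.007]
tcp_rot: [1.0, -0.0, 0.002, 0.0]
contact_force: [0.3, -0.7, 0.9]
opening: 0.741
finger_force: 55.1
time: 5.03
eef_pos: [0.5436, -0.0017, 0.007]
tcp_rot: [1.0, -0.0, 0.001, 0.0]
contact_force: [-0.6, -0.1, 6.5]
opening: 0.739
finger_force: 55.5
```

The pads closed at about 63 mm with an upward force, so they sit above the widest level. I'll regrip 5 mm lower.

```bash
python3 -m handwheel '[[[0.08,0,0,0,0],[0.08,0,0,0,0],[0.08,0,0,0,0],[0.08,0,0,0.005,0],[0.08,0,0,0,0],[0.05,0,0,0,0],[0.05,0,0,0,0],[0.05,0,0,0,0],[0.05,0,0,0,0],[0.05,0,0,0,0],[0.05,0,0,0,0]]]' 45
python3 -m handwheel '[[[0.05,0,0,-0.01,0],[0.05,0,0,-0.02,0],[0.05,0,0,-0.03,0],[0.05,0,0,-0.03,0],[0.05,0,0,-0.03,0],[0.05,0,0,-0.02,0],[0.05,0,0,0,0]]]'
python3 look.py pics/w2.png onion_large
```

```text
time: 5.95
eef_pos: [0.5421, -0.0013, 0.0002]
tcp_rot: [1.0, -0.0, -0.0, -0.0]
contact_force: [0.1, -0.1, -1.0]
opening: 0.745
finger_force: 49.6
time: 6.53
eef_pos: [0.5457, -0.0019, 0.1468]
tcp_rot: [1.0, -0.0, 0.006, 0.001]
contact_force: [1.5, 0.1, 0.3]
opening: 0.745
finger_force: 49.9
[ 0.5457 -0.0019  0.1468] [ 1.    -0.     0.006  0.001] 0.7446750215494483
P onion_large 0.95 [320. 295.] [0.4584 0.0005]
P onion_large 0.57 [335.  30.] [ 0.6557 -0.0095]
```

View pics/w2.png

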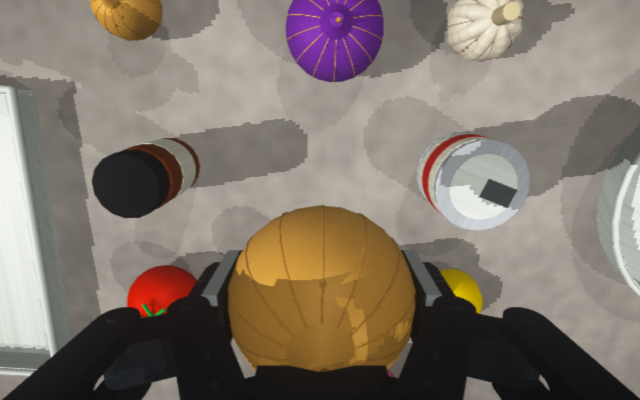

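The onion is held upright between the pads, at (322,290). Now over to the tray.

```bash
python3 -m handwheel '[[[0.05,-0.0131,-0.0368,0,0],[0.05,-0.0131,-0.0368,0,0],[0.05,-0.0131,-0.0368,0,0],[0.05,-0.0131,-0.0368,0,0],[0.05,-0.0131,-0.0368,0,0],[0.05,-0.0131,-0.0368,0,0],[0.05,-0.0131,-0.0368,0,0],[0.05,-0.0131,-0.0368,0,0],[0.05,-0.0131,-0.0368,0,0],[0.05,0,0,0,0],[0.05,0,0,0,0],[0.05,0,0,0,0]]]'
python3 - <<'E'
from h import *
s=get_state(); print(s['eef_pos'],s['contact_force'])
a=viewer.read_camera('top')[130:280,140:340]
cv2.imwrite('pics/t2.png',cv2.resize(a,None,fx=3,fy=3))
E
```

```text
time: 7.63
eef_pos: [0.4232, 0.3293, 0.1383]
tcp_rot: [1.0, 0.0, -0.002, 0.001]
contact_force: [0.7, -0.7, -1.3]
opening: 0.744
finger_force: 50.2
[0.42316723 0.32926065 0.13828148] [ 0.72529063 -0.67589768 -1.32514297]
```

View pics/t2.png

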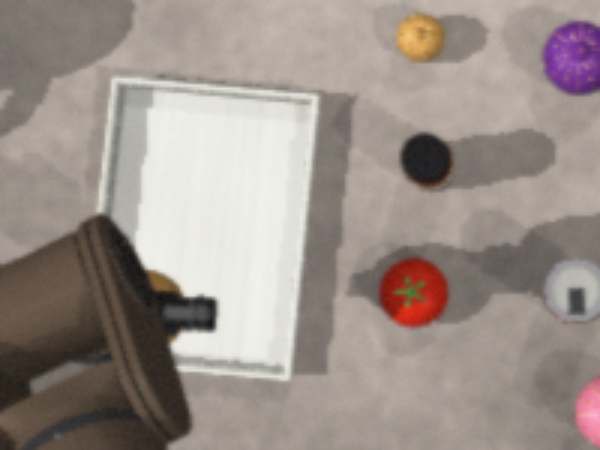

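The onion hangs over the tray's near end at crop (160,290), with the walls clear. Lowering it.

```bash
python3 -m handwheel '[[[0.05,0.003,0,0.03,0],[0.05,0,0,0.03,0],[0.05,0,0,0.03,0],[0.05,0,0,0.02,0],[0.05,0,0,0.01,0],[0.05,0,0,0.006,0],[0.05,0,0,0.004,0],[0.05,0,0,0,0],[0.05,0,0,0,0]]]'
python3 -m handwheel '[[[0.05,0,0,0.002,0],[0.05,0,0,0.001,0],[0.05,0,0,0.000,0],[0.05,0,0,0,0]]]'
```

```text
time: 8.43
eef_pos: [0.4285, 0.3301, 0.0116]
tcp_rot: [1.0, -0.0, 0.001, -0.001]
contact_force: [0.2, -0.9, -1.4]
opening: 0.745
finger_force: 50.2
time: 8.77
eef_pos: [0.4276, 0.3301, 0.0078]
tcp_rot: [1.0, -0.0, 0.0, -0.0]
contact_force: [0.5, 0.8, -1.5]
opening: 0.747
finger_force: 50.2
```

```bash
python3 -m handwheel '[[[0.05,0,0,0.002,0],[0.05,0,0,0.001,0],[0.05,0,0,0.000,0],[0.05,0,0,0,0]]]'
python3 -m handwheel '[[[0.05,0,0,0.001,0],[0.05,0,0,0,0],[0.05,0,0,0,0]]]'
```

```text
time: 9.1
eef_pos: [0.4273, 0.3298, 0.0041]
tcp_rot: [1.0, -0.0, -0.0, 0.0]
contact_force: [0.2, 0.4, -1.7]
opening: 0.746
finger_force: 50.2
time: 9.35
eef_pos: [0.4274, 0.3298, 0.0032]
tcp_rot: [1.0, -0.0, -0.0, 0.0]
contact_force: [-0.0, -0.7, -0.6]
opening: 0.744
finger_force: 50.2
```

```bash
python3 -m handwheel '[[[0.08,0,0,0.0005,0],[0.082,0,0,0,0],[0.082,0,0,0,0],[0.082,0,0,0,0],[0.082,0,0,-0.01,0],[0.082,0,0,-0.02,0],[0.082,0,0,-0.03,0],[0.082,0,0,-0.04,0],[0.082,0,0,-0.04,0],[0.082,0,0,0,0]]]'
python3 -m handwheel '[[[0.085,0.0108,0.037,0,0],[0.085,0.0108,0.037,0,0],[0.085,0.0108,0.037,0,0],[0.085,0.0108,0.037,0,0],[0.085,0.0108,0.037,0,0],[0.085,0.0108,0.037,0,0],[0.085,0.0108,0.037,0,0],[0.085,0.0108,0.037,0,0],[0.085,0.0108,0.037,0,0],[0.085,0.0108,0.037,0,0],[0.085,0.0108,0.037,0,0],[0.085,0.0108,0.037,0,0]]]'
python3 -m handwheel '[[[0.085,0,0,0,0],[0.085,0,0,0,0],[0.085,0,0,0,0]]]'
python3 look.py pics/w3.png tin_short garlic
python3 - <<'E'
from h import *
a=viewer.read_camera('top')
b=a[130:280,140:340]; cv2.imwrite('pics/t3.png',np.hstack([cv2.resize(b,(400,300)),cv2.resize(cv2.imread('pics/w3.png'),(400,250)).copy() if 0 else cv2.copyMakeBorder(cv2.resize(cv2.imread('pics/w3.png'),(400,250)),0,50,0,0,0)]))
E
```

```text
time: 10.18
eef_pos: [0.4325, 0.3326, 0.1534]
tcp_rot: [1.0, 0.0, 0.008, -0.004]
contact_force: [1.1, 1.2, 1.1]
opening: 0.957
finger_force: 0.0
time: 11.18
eef_pos: [0.5572, -0.1162, 0.1437]
tcp_rot: [1.0, -0.0, 0.001, 0.0]
contact_force: [0.7, 0.8, 0.8]
opening: 0.999
finger_force: 0.0
time: 11.43
eef_pos: [0.5566, -0.114, 0.143]
tcp_rot: [1.0, -0.0, -0.0, -0.0]
contact_force: [-0.5, -0.2, -0.5]
opening: 0.991
finger_force: 0.0
[ 0.5566 -0.114   0.143 ] [ 1. -0. -0. -0.] 0.9908352135402273
P tin_short 0.98 [321. 182.] [ 0.5588 -0.1121]
P garlic 0.8 [323.  34.] [ 0.6689 -0.1134]
```

View pics/t3.png

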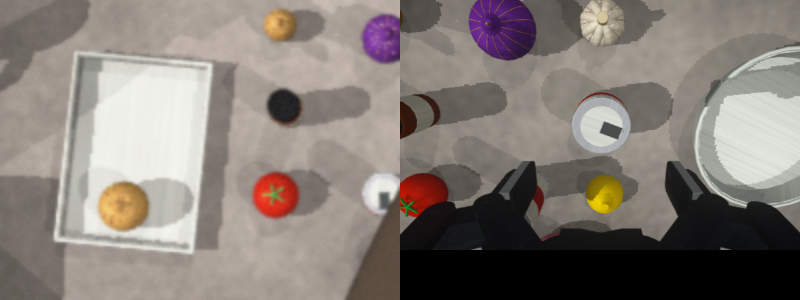

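The onion stands flat in the tray, at (123,206) in the left half. The short tin is centred between the fingers. Gripping and moving it.

```bash
python3 -m handwheel '[[[0.085,0.0015,-0.001,0.03,0],[0.085,0,0,0.04,0],[0.085,0,0,0.03,0],[0.085,0,0,0.02,0],[0.085,0,0,0.015,0],[0.085,0,0,0,0],[0.085,0,0,0,0],[0.05,0,0,0,0],[0.05,0,0,0,0],[0.05,0,0,0,0],[0.05,0,0,0,0],[0.05,0,0,0,0]]]' 50
python3 -m handwheel '[[[0.05,0,0,0,0],[0.05,0,0,0,0],[0.05,0,0,-0.01,0],[0.05,0,0,-0.03,0],[0.05,0,0,-0.04,0],[0.05,0,0,-0.03,0],[0.05,0,0,-0.02,0],[0.05,0,0,0,0],[0.05,0,0,0,0]]]'
python3 -m handwheel '[[[0.05,-0.0042,-0.0364,0,0],[0.05,-0.0042,-0.0364,0,0],[0.05,-0.0042,-0.0364,0,0],[0.05,-0.0042,-0.0364,0,0],[0.05,-0.0042,-0.0364,0,0],[0.05,-0.0042,-0.0364,0,0],[0.05,-0.0042,-0.0364,0,0],[0.05,-0.0042,-0.0364,0,0],[0.05,-0.0042,-0.0364,0,0],[0.05,-0.0042,-0.0364,0,0],[0.05,-0.0042,-0.0364,0,0],[0.05,-0.0042,-0.0364,0,0]]]'
python3 -m handwheel '[[[0.05,0,0,0,0],[0.05,0,0,0,0],[0.05,0,0,0.03,0],[0.05,0,0,0.03,0],[0.05,0,0,0.02,0],[0.05,0,0,0.02,0],[0.05,0,0,0.01,0],[0.05,0,0,0.006,0],[0.05,0,0,0.004,0],[0.05,0,0,0,0],[0.05,0,0,0,0]]]'
```

```text
time: 12.63
eef_pos: [0.5602, -0.1137, 0.0101]
tcp_rot: [1.0, -0.0, 0.002, 0.001]
contact_force: [0.7, 0.6, 7.0]
opening: 0.752
finger_force: 55.8
time: 13.38
eef_pos: [0.5585, -0.1132, 0.1386]
tcp_rot: [1.0, -0.0, 0.001, 0.0]
contact_force: [-0.1, -0.2, -3.7]
opening: 0.749
finger_force: 56.1
time: 14.38
eef_pos: [0.5054, 0.3244, 0.1339]
tcp_rot: [1.0, -0.0, -0.003, 0.001]
contact_force: [0.3, 0.8, -2.4]
opening: 0.749
finger_force: 56.3
time: 15.3
eef_pos: [0.5089, 0.3237, 0.0187]
tcp_rot: [1.0, -0.0, 0.001, -0.0]
contact_force: [0.2, -0.1, -2.3]
opening: 0.746
finger_force: 56.6
```

```bash
python3 -m handwheel '[[[0.05,0,0,0.003,0],[0.05,0,0,0.002,0],[0.05,0,0,0,0],[0.05,0,0,0,0]]]'
python3 -m handwheel '[[[0.05,0,0,0.001,0],[0.05,0,0,0,0],[0.05,0,0,0,0]]]'
python3 -m handwheel '[[[0.05,0,0,0.001,0],[0.05,0,0,0,0],[0.05,0,0,0,0]]]'
```

```text
time: 15.63
eef_pos: [0.5081, 0.3238, 0.0131]
tcp_rot: [1.0, -0.0, 0.0, -0.0]
contact_force: [0.1, 0.6, -2.6]
opening: 0.752
finger_force: 56.6
time: 15.88
eef_pos: [0.5083, 0.3239, 0.0127]
tcp_rot: [1.0, -0.0, 0.0, -0.0]
contact_force: [-3.4, -0.9, 3.7]
opening: 0.747
finger_force: 57.3
time: 16.13
eef_pos: [0.5083, 0.3238, 0.0127]
tcp_rot: [1.0, -0.0, -0.0, 0.0]
contact_force: [-5.0, -2.6, 9.8]
opening: 0.746
finger_force: 58.0
```

```bash
python3 -m handwheel '[[[0.05,0,0,-0.001,0],[0.08,0,0,0,0],[0.082,0,0,0,0],[0.082,0,0,0,0],[0.082,0,0,0,0],[0.082,0,0,-0.01,0],[0.082,0,0,-0.02,0],[0.082,0,0,-0.03,0],[0.082,0,0,-0.04,0],[0.082,0,0,-0.03,0],[0.082,0,0,0,0]]]'
python3 -m handwheel '[[[0.066,0.0134,0.0365,0,0],[0.066,0.0134,0.0365,0,0],[0.066,0.0134,0.0365,0,0],[0.066,0.0134,0.0365,0,0],[0.066,0.0134,0.0365,0,0],[0.066,0.0134,0.0365,0,0],[0.066,0.0134,0.0365,0,0],[0.066,0.0134,0.0365,0,0],[0.066,0.0134,0.0365,0,0],[0.066,0.0134,0.0365,0,0],[0.066,0.0134,0.0365,0,0],[0.066,0.0134,0.0365,0,0]]]'
python3 -m handwheel '[[[0.066,0,0,0,0],[0.066,0,0,0,0],[0.066,0,0,0,0]]]'
python3 look.py pics/w4.png garlic
python3 - <<'E'
from h import *
b=viewer.read_camera('top')[130:280,140:340]; s=viewer.read_camera('side')[280:400,200:420]
w=cv2.resize(cv2.imread('pics/w4.png'),(400,250))
o=np.zeros((520,800,3),np.uint8); o[:300,:400]=cv2.resize(b,(400,300)); o[:250,400:]=w; o[300:518,:400]=cv2.resize(s,(400,218)); cv2.imwrite('pics/t4.png',o)
E
```

```text
time: 17.05
eef_pos: [0.5127, 0.3257, 0.1513]
tcp_rot: [1.0, -0.0, 0.007, -0.003]
contact_force: [0.4, 0.1, 0.6]
opening: 0.963
finger_force: 0.0
time: 18.05
eef_pos: [0.6691, -0.1163, 0.142]
tcp_rot: [1.0, -0.0, 0.0, 0.0]
contact_force: [1.2, 1.5, -0.4]
opening: 0.774
finger_force: 0.0
time: 18.3
eef_pos: [0.6684, -0.1142, 0.1415]
tcp_rot: [1.0, -0.0, -0.0, -0.0]
contact_force: [0.6, -0.6, -0.0]
opening: 0.771
finger_force: 0.0
[ 0.6684 -0.1142  0.1415] [ 1. -0. -0. -0.] 0.7710387222374292
P garlic 0.85 [324. 189.] [ 0.6695 -0.114 ]
```

View pics/t4.png

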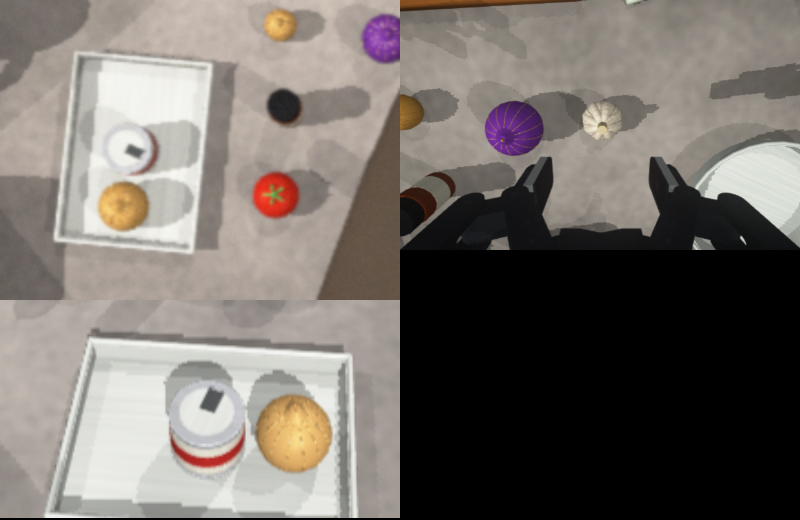

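The short tin stands upright with a gap to the onion, at (130,148) in the top panel and (207,430) in the side panel. The garlic is centred ahead of the fingers and clear of the purple onion.

```bash
python3 -m handwheel '[[[0.066,0.001,0,0.03,0],[0.066,0,0,0.04,0],[0.066,0,0,0.03,0],[0.066,0,0,0.02,0],[0.066,0,0,0.015,0],[0.066,0,0,0.006,0],[0.066,0,0,0,0],[0.066,0,0,0,0],[0.035,0,0,0,0],[0.035,0,0,0,0],[0.035,0,0,0,0],[0.035,0,0,0,0]]]' 30
python3 -m handwheel '[[[0.035,0,0,0,0],[0.035,0,0,0,0],[0.035,0,0,0,0]]]'
```

```text
time: 19.5
eef_pos: [0.6716, -0.1149, 0.0036]
tcp_rot: [1.0, -0.0, 0.002, 0.001]
contact_force: [0.0, 0.1, 5.6]
opening: 0.548
finger_force: 31.2
time: 19.75
eef_pos: [0.6716, -0.1149, 0.0036]
tcp_rot: [1.0, -0.0, 0.002, 0.001]
contact_force: [-0.8, 0.5, 5.9]
opening: 0.547
finger_force: 31.2
```

```bash
python3 -m handwheel '[[[0.035,0,0,-0.01,0],[0.035,0,0,-0.03,0],[0.035,0,0,-0.04,0],[0.035,0,0,-0.03,0],[0.035,0,0,-0.02,0],[0.035,0,0,0,0],[0.035,0,0,0,0]]]'
python3 -m handwheel '[[[0.035,-0.0075,-0.0361,0,0],[0.035,-0.0075,-0.0361,0,0],[0.035,-0.0075,-0.0361,0,0],[0.035,-0.0075,-0.0361,0,0],[0.035,-0.0075,-0.0361,0,0],[0.035,-0.0075,-0.0361,0,0],[0.035,-0.0075,-0.0361,0,0],[0.035,-0.0075,-0.0361,0,0],[0.035,-0.0075,-0.0361,0,0],[0.035,-0.0075,-0.0361,0,0],[0.035,-0.0075,-0.0361,0,0],[0.035,-0.0075,-0.0361,0,0]]]'
python3 -m handwheel '[[[0.035,0,0,0,0],[0.035,0,0,0,0],[0.035,0,0,0.03,0],[0.035,0,0,0.03,0],[0.035,0,0,0.02,0],[0.035,0,0,0,0],[0.035,0,0,0,0]]]'
python3 look.py pics/w5.png garlic
```

```text
time: 20.33
eef_pos: [0.6705, -0.1147, 0.1328]
tcp_rot: [1.0, -0.0, 0.002, 0.001]
contact_force: [-0.9, -0.2, -0.7]
opening: 0.55
finger_force: 31.1
time: 21.33
eef_pos: [0.5775, 0.3198, 0.1275]
tcp_rot: [1.0, -0.0, -0.003, 0.001]
contact_force: [0.5, -0.4, 0.8]
opening: 0.549
finger_force: 31.1
time: 21.92
eef_pos: [0.5784, 0.3168, 0.048]
tcp_rot: [1.0, -0.001, -0.003, 0.001]
contact_force: [-0.7, -0.2, 0.3]
opening: 0.545
finger_force: 31.2
[0.5784 0.3168 0.048 ] [ 1.    -0.001 -0.003  0.001] 0.545149928259086
P garlic 0.76 [321. 287.] [0.5502 0.3194]
```

View pics/w5.png

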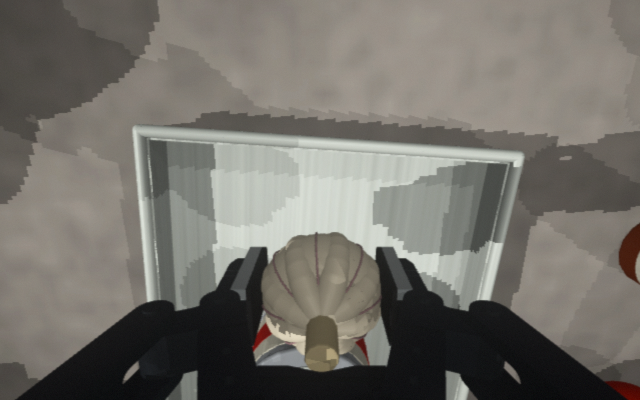

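The garlic is held upright at (320,290) over the tray's far half, beyond the short tin, with walls clear all round. Lowering it, nudged 4 mm away from the tin.

```bash
python3 -m handwheel '[[[0.035,0.004,0,0.02,0],[0.035,0,0,0.01,0],[0.035,0,0,0.006,0],[0.035,0,0,0.002,0],[0.035,0,0,0,0],[0.035,0,0,0,0],[0.035,0,0,0,0]]]'
python3 -m handwheel '[[[0.035,0,0,0.002,0],[0.035,0,0,0,0],[0.035,0,0,0,0]]]'
python3 -m handwheel '[[[0.035,0,0,0.001,0],[0.035,0,0,0,0],[0.035,0,0,0,0]]]'
python3 -m handwheel '[[[0.035,0,0,0.001,0],[0.035,0,0,0,0],[0.035,0,0,0,0]]]'
```

```text
time: 22.6
eef_pos: [0.5844, 0.3191, 0.0138]
tcp_rot: [1.0, -0.0, 0.001, -0.0]
contact_force: [-0.6, 0.1, -0.5]
opening: 0.55
finger_force: 31.2
time: 22.85
eef_pos: [0.5839, 0.3189, 0.011]
tcp_rot: [1.0, -0.0, 0.0, -0.0]
contact_force: [-0.7, 0.8, -0.9]
opening: 0.549
finger_force: 31.2
time: 23.1
eef_pos: [0.5838, 0.3188, 0.0097]
tcp_rot: [1.0, -0.0, -0.0, 0.0]
contact_force: [-0.2, 0.8, -0.5]
opening: 0.55
finger_force: 31.2
time: 23.35
eef_pos: [0.5838, 0.3188, 0.0087]
tcp_rot: [1.0, -0.0, -0.0, 0.0]
contact_force: [-0.3, -0.1, -0.1]
opening: 0.547
finger_force: 31.2
```

```bash
python3 -m handwheel '[[[0.035,0,0,0.0015,0],[0.035,0,0,0,0],[0.035,0,0,0,0]]]'
python3 -m handwheel '[[[0.035,0,0,0.001,0],[0.035,0,0,0,0],[0.035,0,0,0,0]]]'
python3 -m handwheel '[[[0.035,0,0,0.001,0],[0.035,0,0,0,0],[0.035,0,0,0,0]]]'
```

```text
time: 23.6
eef_pos: [0.5838, 0.3188, 0.0071]
tcp_rot: [1.0, -0.0, -0.0, 0.0]
contact_force: [0.0, -0.9, -0.1]
opening: 0.548
finger_force: 31.2
time: 23.85
eef_pos: [0.5839, 0.3188, 0.0063]
tcp_rot: [1.0, -0.0, -0.0, 0.0]
contact_force: [-0.6, 0.6, -0.2]
opening: 0.547
finger_force: 31.2
time: 24.1
eef_pos: [0.584, 0.3189, 0.0061]
tcp_rot: [1.0, -0.0, -0.0, 0.0]
contact_force: [-2.4, -0.8, 4.6]
opening: 0.551
finger_force: 31.5
```

Contact at z 6 mm. Releasing, then on to the small onion.

```bash
python3 -m handwheel '[[[0.05,0,0,-0.0005,0],[0.064,0,0,0,0],[0.064,0,0,0,0],[0.064,0,0,0,0],[0.064,0,0,-0.01,0],[0.064,0,0,-0.02,0],[0.064,0,0,-0.03,0],[0.064,0,0,-0.04,0],[0.064,0,0,-0.03,0],[0.064,0,0,0,0],[0.064,0,0,0,0]]]'
python3 -m handwheel '[[[0.064,0.0157,0.0317,0,0],[0.064,0.0157,0.0317,0,0],[0.064,0.0157,0.0317,0,0],[0.064,0.0157,0.0317,0,0],[0.064,0.0157,0.0317,0,0],[0.064,0.0157,0.0317,0,0],[0.064,0,0,0,0],[0.064,0,0,0,0],[0.064,0,0,0,0]]]'
python3 look.py pics/w6.png onion_small
python3 - <<'E'
from h import *
b=viewer.read_camera('top')[130:280,140:340]; s=viewer.read_camera('side')[280:400,200:420]
w=cv2.resize(cv2.imread('pics/w6.png'),(400,250))
o=np.zeros((520,800,3),np.uint8); o[:300,:400]=cv2.resize(b,(400,300)); o[:250,400:]=w; o[300:518,:400]=cv2.resize(s,(400,218)); cv2.imwrite('pics/t6.png',o)
E
```

```text
time: 25.02
eef_pos: [0.5859, 0.3196, 0.1402]
tcp_rot: [1.0, -0.0, 0.003, -0.001]
contact_force: [0.5, 0.1, -0.6]
opening: 0.753
finger_force: 0.0
time: 25.77
eef_pos: [0.677, 0.1287, 0.1342]
tcp_rot: [1.0, -0.0, -0.002, -0.0]
contact_force: [-0.7, -0.7, -0.2]
opening: 0.752
finger_force: 0.0
[0.677  0.1287 0.1342] [ 1.    -0.    -0.002 -0.   ] 0.7522319132399351
```

View pics/t6.png

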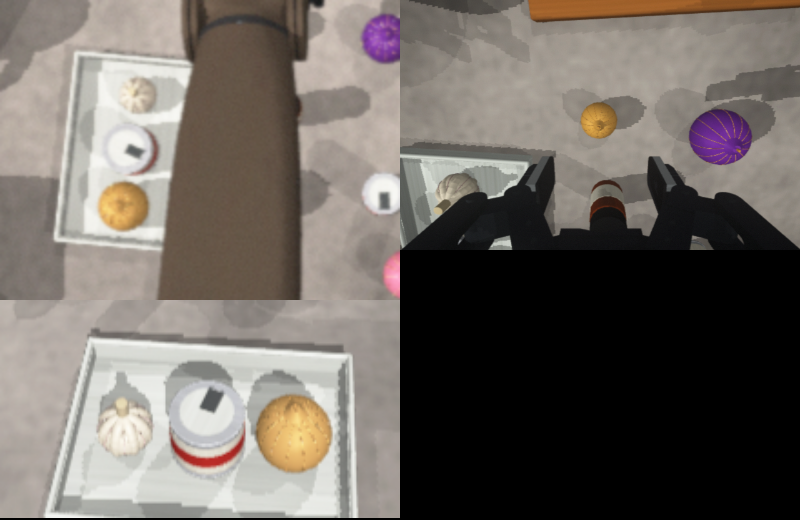

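All three stand apart and flat in the tray. The small onion is centred ahead of the fingers at (599,120).

```bash
python3 -m handwheel '[[[0.064,0,-0.001,0.03,0],[0.064,0,0,0.04,0],[0.064,0,0,0.03,0],[0.064,0,0,0.02,0],[0.064,0,0,0.012,0],[0.064,0,0,0,0],[0.064,0,0,0,0],[0.03,0,0,0,0],[0.03,0,0,0,0],[0.03,0,0,0,0],[0.03,0,0,0,0],[0.03,0,0,0,0]]]' 30
python3 -m handwheel '[[[0.03,0,0,0,0],[0.03,0,0,0,0],[0.03,0,0,-0.01,0],[0.03,0,0,-0.03,0],[0.03,0,0,-0.04,0],[0.03,0,0,-0.03,0],[0.03,0,0,-0.02,0],[0.03,0,0,0,0],[0.03,0,0,0,0]]]'
python3 -m handwheel '[[[0.03,-0.0083,0.0386,0,0],[0.03,-0.0083,0.0386,0,0],[0.03,-0.0083,0.0386,0,0],[0.03,-0.0083,0.0386,0,0],[0.03,-0.0083,0.0386,0,0],[0.03,-0.0083,0.0386,0,0],[0.03,-0.0083,0.0386,0,0],[0.03,-0.0083,0.0386,0,0],[0.03,-0.0083,0.0386,0,0],[0.03,-0.0083,0.0386,0,0],[0.03,-0.0083,0.0386,0,0],[0.03,-0.0083,0.0386,0,0]]]'
python3 -m handwheel '[[[0.03,0,0,0,0],[0.03,0,0,0,0],[0.03,0,0,0.03,0],[0.03,0,0,0.03,0],[0.03,0,0,0.015,0],[0.03,0,0,0,0],[0.03,0,0,0,0]]]'
python3 look.py pics/w7.png onion_small
```

```text
time: 26.97
eef_pos: [0.6802, 0.1299, 0.0069]
tcp_rot: [1.0, -0.0, 0.003, -0.0]
contact_force: [-0.6, 1.2, 6.4]
opening: 0.493
finger_force: 30.9
time: 27.72
eef_pos: [0.6787, 0.1296, 0.1358]
tcp_rot: [1.0, -0.0, 0.002, -0.0]
contact_force: [0.0, 0.5, -0.7]
opening: 0.486
finger_force: 30.7
time: 28.72
eef_pos: [0.576, -0.3343, 0.1304]
tcp_rot: [1.0, -0.0, -0.002, -0.002]
contact_force: [0.4, -0.1, -0.5]
opening: 0.489
finger_force: 30.7
time: 29.3
eef_pos: [0.5776, -0.3316, 0.0568]
tcp_rot: [1.0, 0.001, -0.002, -0.001]
contact_force: [0.3, -0.5, 0.4]
opening: 0.486
finger_force: 30.8
[ 0.5776 -0.3316  0.0568] [ 1.     0.001 -0.002 -0.001] 0.4858723170701619
P onion_small 0.96 [318. 283.] [ 0.5471 -0.3308]
```

View pics/w7.png

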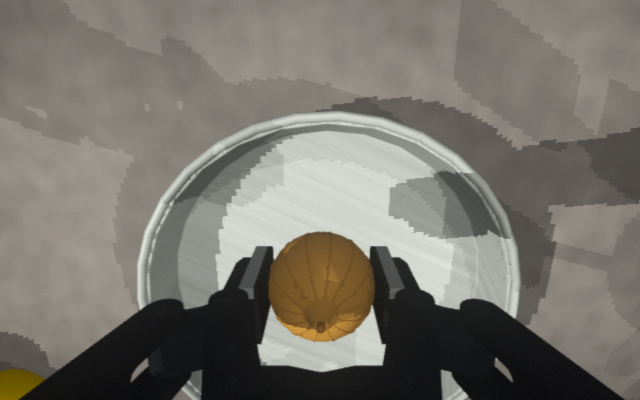

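The small onion is held upright at (320,290), about 9 px left of the round tin's mid column, so I'll shift 3 mm as I lower it.

```bash
python3 -m handwheel '[[[0.03,0,0.003,0.02,0],[0.03,0,0,0.015,0],[0.03,0,0,0.006,0],[0.03,0,0,0.002,0],[0.03,0,0,0,0],[0.03,0,0,0,0],[0.03,0,0,0,0]]]'
python3 -m handwheel '[[[0.03,0,0,0.002,0],[0.03,0,0,0,0],[0.03,0,0,0,0]]]'
python3 -m handwheel '[[[0.03,0,0,0.001,0],[0.03,0,0,0,0],[0.03,0,0,0,0]]]'
python3 -m handwheel '[[[0.03,0,0,0.001,0],[0.03,0,0,0,0],[0.03,0,0,0,0]]]'
```

```text
time: 29.98
eef_pos: [0.579, -0.337, 0.0169]
tcp_rot: [1.0, -0.0, 0.001, 0.001]
contact_force: [-0.8, 0.1, 0.3]
opening: 0.495
finger_force: 30.8
time: 30.23
eef_pos: [0.5784, -0.3366, 0.0141]
tcp_rot: [1.0, -0.0, 0.0, 0.0]
contact_force: [0.3, 0.4, 0.4]
opening: 0.491
finger_force: 30.8
time: 30.48
eef_pos: [0.5783, -0.3365, 0.0128]
tcp_rot: [1.0, -0.0, -0.0, -0.0]
contact_force: [-0.3, -0.7, -1.3]
opening: 0.492
finger_force: 30.8
time: 30.73
eef_pos: [0.5783, -0.3365, 0.0117]
tcp_rot: [1.0, -0.0, -0.0, -0.0]
contact_force: [-0.3, -0.2, -0.4]
opening: 0.489
finger_force: 30.8
```

```bash
python3 -m handwheel '[[[0.03,0,0,0.0015,0],[0.03,0,0,0,0],[0.03,0,0,0,0]]]'
python3 -m handwheel '[[[0.03,0,0,0.001,0],[0.03,0,0,0,0],[0.03,0,0,0,0]]]'
python3 -m handwheel '[[[0.03,0,0,0.001,0],[0.03,0,0,0,0],[0.03,0,0,0,0]]]'
```

```text
time: 30.98
eef_pos: [0.5782, -0.3365, 0.0101]
tcp_rot: [1.0, -0.0, -0.0, -0.0]
contact_force: [0.6, 0.5, -0.1]
opening: 0.491
finger_force: 30.8
time: 31.23
eef_pos: [0.5784, -0.3367, 0.0094]
tcp_rot: [1.0, -0.0, 0.0, 0.0]
contact_force: [-0.3, -0.3, 0.4]
opening: 0.491
finger_force: 30.8
time: 31.48
eef_pos: [0.5785, -0.3367, 0.0093]
tcp_rot: [1.0, -0.0, 0.0, 0.0]
contact_force: [-1.9, 2.2, 6.3]
opening: 0.49
finger_force: 31.2
```

```bash
python3 -m handwheel '[[[0.045,0,0,-0.0005,0],[0.058,0,0,0,0],[0.058,0,0,0,0],[0.058,0,0,0,0],[0.058,0,0,-0.01,0],[0.058,0,0,-0.02,0],[0.058,0,0,-0.03,0],[0.058,0,0,-0.04,0],[0.058,0,0,-0.035,0],[0.058,0,0,0,0],[0.058,0,0,0,0]]]'
python3 -m handwheel '[[[0.08,-0.0138,-0.0361,0,0],[0.08,-0.0138,-0.0361,0,0],[0.08,-0.0138,-0.0361,0,0],[0.08,-0.0138,-0.0361,0,0],[0.08,-0.0138,-0.0361,0,0],[0.08,-0.0138,-0.0361,0,0],[0.08,-0.0138,-0.0361,0,0],[0.08,-0.0138,-0.0361,0,0],[0.08,-0.0138,-0.0361,0,0],[0.08,0,0,0,0],[0.08,0,0,0,0],[0.08,0,0,0,0]]]'
python3 look.py pics/w8.png tin_tall
python3 - <<'E'
from h import *
b=viewer.read_camera('top')[130:280,400:600]; s=viewer.read_camera('side')[100:240,230:420]
w=cv2.resize(cv2.imread('pics/w8.png'),(400,250))
o=np.zeros((600,800,3),np.uint8); o[:300,:400]=cv2.resize(b,(400,300)); o[:250,400:]=w; o[300:595,:400]=cv2.resize(s,(400,295)); cv2.imwrite('pics/t8.png',o)
E
```

```text
time: 32.4
eef_pos: [0.5802, -0.338, 0.1487]
tcp_rot: [1.0, -0.0, 0.003, 0.003]
contact_force: [-0.1, 0.5, 1.0]
opening: 0.68
finger_force: 0.0
time: 33.4
eef_pos: [0.4538, -0.0116, 0.1431]
tcp_rot: [1.0, 0.0, -0.001, 0.0]
contact_force: [0.0, -0.6, 0.4]
opening: 0.936
finger_force: 0.0
[ 0.4538 -0.0116  0.1431] [ 1.     0.    -0.001  0.   ] 0.9358543814340643
P tin_tall 0.94 [319. 186.] [ 0.4535 -0.0104]
```

View pics/t8.png

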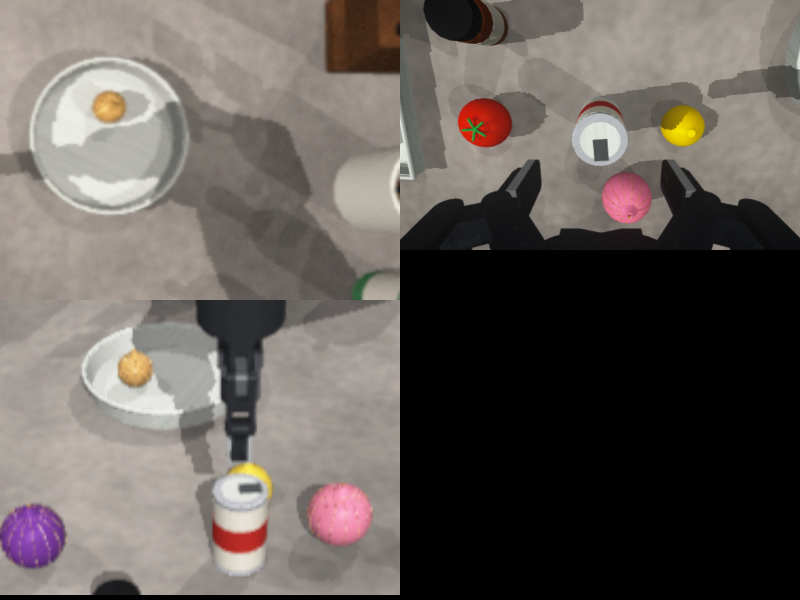

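The small onion stands flat in the round tin's far half, at (110,106) in the top panel. The tall tin is centred ahead of the fingers.

```bash
python3 -m handwheel '[[[0.08,0,0,0.03,0],[0.08,0,0,0.03,0],[0.08,0,0,0.03,0],[0.08,0,0,0.015,0],[0.08,0,0,0.005,0],[0.08,0,0,0,0],[0.08,0,0,0,0],[0.04,0,0,0,0],[0.04,0,0,0,0],[0.04,0,0,0,0],[0.04,0,0,0,0],[0.04,0,0,0,0]]]' 50
python3 -m handwheel '[[[0.04,0,0,0,0],[0.04,0,0,0,0],[0.04,0,0,-0.01,0],[0.04,0,0,-0.02,0],[0.04,0,0,-0.03,0],[0.04,0,0,-0.03,0],[0.04,0,0,-0.01,0],[0.04,0,0,0,0],[0.04,0,0,0,0]]]'
python3 -m handwheel '[[[0.04,0.0051,0.0361,0,0],[0.04,0.0051,0.0361,0,0],[0.04,0.0051,0.0361,0,0],[0.04,0.0051,0.0361,0,0],[0.04,0.0051,0.0361,0,0],[0.04,0.0051,0.0361,0,0],[0.04,0.0051,0.0361,0,0],[0.04,0.0051,0.0361,0,0],[0.04,0.0051,0.0361,0,0],[0.04,0,0,0,0],[0.04,0,0,0,0],[0.04,0,0,0,0]]]'
python3 -m handwheel '[[[0.04,0,0,0.03,0],[0.04,0,0,0.03,0],[0.04,0,0,0.015,0],[0.04,0,0,0.01,0],[0.04,0,0,0.005,0],[0.04,0,0,0,0],[0.04,0,0,0,0],[0.04,0,0,0,0]]]'
```

```text
time: 34.6
eef_pos: [0.4556, -0.0118, 0.0356]
tcp_rot: [1.0, -0.0, 0.001, 0.0]
contact_force: [-0.9, 1.2, 5.8]
opening: 0.61
finger_force: 42.8
time: 35.35
eef_pos: [0.4539, -0.0116, 0.1336]
tcp_rot: [1.0, -0.0, 0.0, 0.0]
contact_force: [-0.1, 0.4, -1.9]
opening: 0.61
finger_force: 44.0
time: 36.35
eef_pos: [0.4986, -0.3351, 0.1308]
tcp_rot: [1.0, -0.0, -0.002, -0.002]
contact_force: [0.5, 0.6, -1.4]
opening: 0.611
finger_force: 44.6
time: 37.02
eef_pos: [0.501, -0.3371, 0.0454]
tcp_rot: [1.0, 0.0, 0.001, 0.001]
contact_force: [0.0, -0.1, -1.0]
opening: 0.612
finger_force: 44.6
```

```bash
python3 -m handwheel '[[[0.04,0,0,0.003,0],[0.04,0,0,0,0],[0.04,0,0,0,0],[0.04,0,0,0,0]]]'
python3 -m handwheel '[[[0.04,0,0,0.001,0],[0.04,0,0,0,0],[0.04,0,0,0,0]]]'
python3 -m handwheel '[[[0.04,0,0,0.001,0],[0.04,0,0,0,0],[0.04,0,0,0,0]]]'
```

```text
time: 37.35
eef_pos: [0.5001, -0.3367, 0.0412]
tcp_rot: [1.0, -0.0, 0.0, 0.0]
contact_force: [0.5, 0.4, -0.4]
opening: 0.613
finger_force: 44.6
time: 37.6
eef_pos: [0.4999, -0.3365, 0.0397]
tcp_rot: [1.0, -0.0, -0.0, -0.0]
contact_force: [0.0, 0.4, -1.1]
opening: 0.617
finger_force: 44.6
time: 37.85
eef_pos: [0.5, -0.3365, 0.0387]
tcp_rot: [1.0, -0.0, -0.0, -0.0]
contact_force: [0.8, -0.1, -1.8]
opening: 0.613
finger_force: 44.6
```

```bash
python3 -m handwheel '[[[0.04,0,0,0.001,0],[0.04,0,0,0,0],[0.04,0,0,0,0]]]'
python3 -m handwheel '[[[0.04,0,0,0.001,0],[0.04,0,0,0,0],[0.04,0,0,0,0]]]'
```

```text
time: 38.1
eef_pos: [0.5002, -0.3367, 0.0382]
tcp_rot: [1.0, -0.0, 0.0, 0.0]
contact_force: [-0.6, -0.4, 1.3]
opening: 0.612
finger_force: 44.5
time: 38.35
eef_pos: [0.5002, -0.3367, 0.0382]
tcp_rot: [1.0, -0.0, -0.0, -0.0]
contact_force: [-2.8, 2.1, 7.8]
opening: 0.612
finger_force: 45.2
```

Touchdown. Releasing and backing away.

```bash
python3 -m handwheel '[[[0.055,0,0,-0.001,0],[0.07,0,0,0,0],[0.07,0,0,0,0],[0.07,0,0,0,0],[0.07,0,0,-0.01,0],[0.07,0,0,-0.02,0],[0.07,0,0,-0.03,0],[0.07,0,0,-0.04,0],[0.07,0,0,-0.04,0],[0.07,0,0,-0.02,0],[0.07,0,0,0,0]]]'
python3 -m handwheel '[[[0.07,0,-0.04,-0.01,0],[0.07,0,-0.04,0,0],[0.07,0,-0.04,0,0],[0.07,0,-0.04,0,0],[0.07,0,-0.04,0,0],[0.07,0,-0.04,0,0],[0.07,0,0,0,0],[0.07,0,0,0,0],[0.07,0,0,0,0],[0.07,0,0,0,0]]]'
python3 - <<'E'
from h import *
b=viewer.read_camera('top')[110:290,140:540]; s=viewer.read_camera('side')[90:400,190:430]
o=np.zeros((600,800,3),np.uint8); o[:216,:480]=cv2.resize(b,(480,216)); o[:400,490:800]=cv2.resize(s,(310,400));o[220:600,:480]=cv2.resize(s[20:100,50:200],(480,256))[:256] if 0 else 0
o[230:486,:480]=cv2.resize(s[20:100,50:200],(480,256)); cv2.imwrite('pics/t9.png',o)
E
```

```text
time: 39.27
eef_pos: [0.5029, -0.3391, 0.2064]
tcp_rot: [1.0, -0.0, 0.005, 0.005]
contact_force: [0.4, -0.5, 0.6]
opening: 0.818
finger_force: 0.0
time: 40.1
eef_pos: [0.5001, -0.0976, 0.2077]
tcp_rot: [1.0, -0.001, -0.0, 0.0]
contact_force: [0.8, -0.3, -0.3]
opening: 0.821
finger_force: 0.0
```

View pics/t9.png

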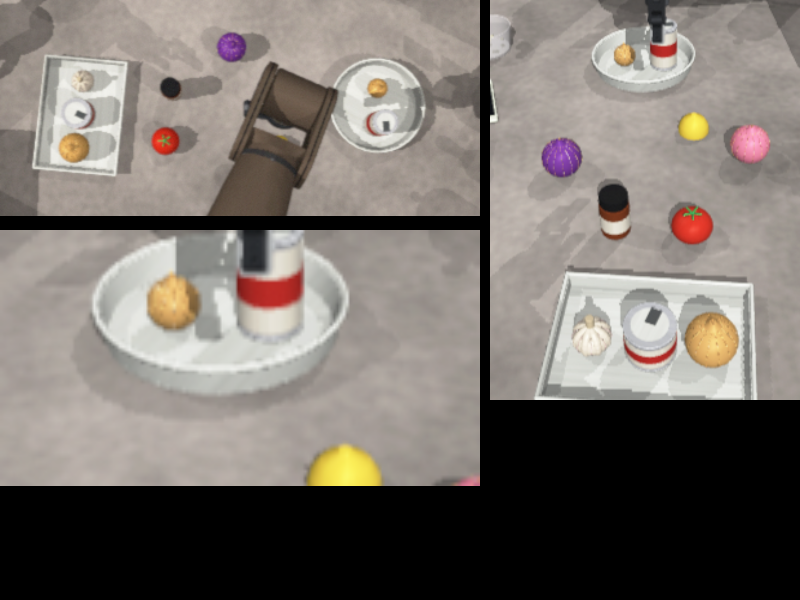

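The last picture shows the garlic, short tin and large onion standing apart in the tray. The small onion and the upright tall tin stand apart in the round tin, and the bystanders haven't moved. Handing in.

```bash
python3 -c "
from plant import sign_off
print(sign_off())"
```

```text
the job is handed in; nothing more can be done
None
```

The job is handed in: all five ingredients were lowered into place without being dropped, and the last pictures show them flat in the right dishes with both tins upright; the tomato, half lemon, spice jar and both look-alike onions were left where they were.

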